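# Refit the washed forming rollers

### The arm

A 6-joint arm with a two-finger parallel gripper is mounted at the origin on the work surface. World frame = base frame: x ahead of the robot, y to its left, z up, the work surface at z = 0. Lengths are in m, angles in rad, forces in N, time in s.
With the tool pointing down it reaches from about 0.25 to 0.725 m from the base axis. Payload 4 kg.
Tool frame: the origin (TCP) lies midway between the tips of the shut fingers; the grasp point (between the pads) lies 19 mm behind it; z points along the fingers, y is the line along which they close (so a half turn about z gives the same grasp; the last joint's range is limited). The gripper opens to 85 mm and grips with 20 to 120 N. Pads are 22 mm wide; open, the fingers measure 114 mm over their backs; the gripper's body (76 mm by 85 mm) begins 54 mm behind the grasp point. The pads swing forward as they close: fully open they stand 13 mm farther back than shut.
Start: joints at [1.232, 0.241, 0.005, 1.335, 0, 1.571], TCP at [0.166, 0.472, 0.231] pointing down, gripper open.
Joint ranges: [-2.72, 2.72], [-1.05, 1.87], [-1.09, 1.28], [-1.99, 2.15], [-1.42, 1.44], [-3.14, 3.14]. Speed limits (rad/s): [2.79, 2.79, 3.14, 3.14, 3.14, 3.14].

### API

Orientations are given as a unit quaternion [x, y, z, w].
In Python, from bench import get_obs, cams, arm gives the robot as it stands.
- The arm moves only by the tool drive_tool, never from a script. Its argument "increments" is text: rows parted by semicolons, each of 4 numbers parted by spaces: the shift along the tool's x, y, z in mm, then the turn about the tool's z in rad. In form: dx dy dz spin; .... A call has 1 to 10 rows; each row shifts and turns the commanded pose from where the row before left it, along the tool's axes as they then stand; what a row does not reach is not made up. A row lasts 1/10 s, in which the tool goes at most 50 mm and 8.59 degrees, less where a joint would pass 70% of its speed; a pose out of reach is approached as far as the arm can. A call with a gripper value outside its range is refused whole. "hand" is the opening, from -1 (shut) to 1 (fully open), set as the call begins (left out, the last holds). The fingers move at their own pace and stop on an object; the grip force is fixed at half the most. Time passes only in rows, so rows that do not move let the fingers close. It gives the time, the measured TCP pose, the force, the opening and the grip force at its end, in the units of the state.
- get_obs(): the state, without advancing time (a new reading comes with each control period).
- cams.snapshot(name): name is "scene" or "top"; returns the picture (480x640x3 uint8, red, green, blue); there is no depth.
- cams.get_calibration(name): a dict with "fx", "fy", "cx", "cy" (pixels), "position" and "attitude" of the camera in the world. Camera axes: x right, y up, looking along -z (the intrinsics and any distortion apply to the point x, -y, -z); pixel columns grow to the right and rows downward; lengths in m; the calibration is good to about 2 mm. A picture is of the moment at which its call begins. get_calibration takes no time and is no camera call.
- arm.finish_job(): hands the job in; it is judged then, once.
The state is a dict: "clock": time; "joint_pos": joint angles; "joint_vel": joint speeds; "tau": joint torques, N m; "eef_pos": TCP position; "tcp_rot": TCP orientation; "force": force on the tool from outside, world axes, zero at the start; "moment": the same for the moment, N m; "opening": opening from 0.0 (shut) to 1.0 (fully open); "finger_force": force on a finger pad.
Only numpy, scipy, OpenCV 4.12 (cv2) and the standard library are available. Lean on these libraries where they do the work, as an engineer would, in place of code of your own. Each camera call takes 0.05 s, during which the arm holds its last target. There are 200 camera calls.

### The job

Refit the washed forming rollers from the drying tray into the roller frame, in this order: blue into the bay with one dot, then white into the bay with two dots, then red into the bay with three dots. Each goes in like a battery: one end into the yellow sprung cup with the roller tilted, press the cup back, swing the other end down and let the spring push it home into the fixed pocket, so that it lies level and captive at both ends. Do not ram the bays, and leave everything else on the table where it is.

Things in the scene. Friction and masses are not known exactly. Their poses are not given: they have to be found in the camera images.
- roller_blue: Blue forming roller, lying, 156 mm long over all, 220 g +-30%: blue plastic body 32 mm in diameter, 120 mm long, grey bands near its ends, and at each end a steel stub 12 mm in diameter, 18 mm long. Both ends alike. Origin at its middle, on its axis; y along its length. At first its stubs lie in tray notches, axis level, 38 mm above the table; it lifts straight up.
- roller_white: White forming roller, lying, 156 mm long over all, 220 g +-30%: white plastic body 32 mm in diameter, 120 mm long, grey bands near its ends, and at each end a steel stub 12 mm in diameter, 18 mm long. Both ends alike. Origin at its middle, on its axis; y along its length. At first its stubs lie in tray notches, axis level, 38 mm above the table; it lifts straight up.
- roller_red: Red forming roller, lying, 156 mm long over all, 220 g +-30%: red plastic body 32 mm in diameter, 120 mm long, grey bands near its ends, and at each end a steel stub 12 mm in diameter, 18 mm long. Both ends alike. Origin at its middle, on its axis; y along its length. At first its stubs lie in tray notches, axis level, 38 mm above the table; it lifts straight up.
- bay1: Roller bay with one black dot on its white end plate, fixed on the frame. Origin: middle of a roller that is home in it, on its axis, 38 mm above the table, 28 mm above the slab. y runs along the roller from the dotted fixed pocket (-y) to the yellow sprung cup (+y); z up. Bays are 80 mm apart, in any order.
- bay2: Roller bay with two black dots on its white end plate, fixed on the frame. Origin: middle of a roller that is home in it, on its axis, 38 mm above the table, 28 mm above the slab. y runs along the roller from the dotted fixed pocket (-y) to the yellow sprung cup (+y); z up. Bays are 80 mm apart, in any order.
- bay3: Roller bay with three black dots on its white end plate, fixed on the frame. Origin: middle of a roller that is home in it, on its axis, 38 mm above the table, 28 mm above the slab. y runs along the roller from the dotted fixed pocket (-y) to the yellow sprung cup (+y); z up. Bays are 80 mm apart, in any order.
- pocket1 (a point): Mouth of bay 1's fixed pocket, at the height of the roller axis, 69 mm to -y of the bay's origin; axes as the bay's. Roofed, open only to +y: 9 mm deep (a home stub touches its back wall), inside 20 mm wide, floor 6 mm below this point, ceiling 14 mm above, roof top 19 mm above; the floor runs on 7 mm before the mouth as an open sill.
- mouth1 (a point): Mouth of bay 1's yellow cup when nothing presses it, at roller axis height, 66 mm to +y of the bay's origin (this point does not move). Inside as the fixed pocket, but open only to -y. The cup slides to +y up to 18 mm on a spring: 2.4 N to start it, plus 0.4 N per mm, 9.6 N just before its hard stop; it returns by itself. A home roller holds it 3 mm back.
- pocket2 (a point): The same point of bay 2; pocket as in bay 1. Pocket and cup are roofed and nearer together than the roller is long, so a roller cannot be lowered in level: raise its pocket end by about 17 degrees and put the other stub in the cup first.
- mouth2 (a point): The same point of bay 2; cup as in bay 1. With the stub 9 mm deep in the cup, pressing on moves the cup back to its stop; with the roller's middle 11 to 14 mm to +y of home, the other stub swings down clear of the fixed pocket's mouth, level with it; the spring then moves it in.
- pocket3 (a point): The same point of bay 3; pocket as in bay 1.
- mouth3 (a point): The same point of bay 3; cup as in bay 1.
- frame: Steel roller frame that carries the three bays, a slab 262 x 270 x 10 mm fixed to the table, with a blue geared motor 50 mm high at its +x end (from 150 to 196 mm from the origin). Origin under the slab's middle, on the table; the bays' y axes are parallel to its y axis.
- tray: Grey drying tray fixed to the table, 270 x 170 mm, with two notched rails 138 mm apart (tops 32 mm high, notch cheeks 40 mm) that hold the rollers 80 mm apart, parallel to its y axis. Origin under its middle, on the table.
- bowl: Steel bowl, 150 mm across, 60 mm high, a bystander. Origin under its centre.
- stick_box: Red box of wooden sticks, 70 x 70 mm, 75 mm high, sticks to 140 mm, a bystander. Origin under its centre.
- spatula: Spatula with a wooden handle, 200 mm long, lying between tray and frame, a bystander. Origin near its middle.
- jar: Jar with a lid, 68 mm across, 85 mm high, a bystander. Origin under its centre.
- brush: Green brush, 180 mm long, a bystander. Origin near its middle.
- can: Can, 70 mm across, 90 mm high, a bystander. Origin under its centre.
Things that resemble listed ones, but are neither listed nor needed, are in the scene too. Leave any green or pink look-alike of the roller_red alone.

How it is judged:
By the outcome, as a careful person would: the job done as asked, in the order asked, and still so for the second after the job is handed in, with the robot touching nothing.
It also fails if it takes over 72 s, if anything falls off the work surface, if the arm or the gripper's body presses on something with over 40 N, if the wrist force passes 120 N, or if a joint passes its speed limit or range.

## Working session

There is one attempt and no reset: what is moved stays moved. The work goes in short steps, Python scripts to look and compute and a tool call to move; the robot and the scene stay as the last step left them, time stands still between calls to the robot, and variables do not carry over. Pictures are saved under pics/ and viewed, at most 10 in all, crops included, and the job is handed in when it is done.

Besides the shell and the picture viewer there is one more tool, called after ">>>" by a JSON object that holds its "fn" and its "kwargs". drive_tool: Moves the arm, as the interface text tells. Its arguments: {"type":"object","properties":{"increments":{"type":"string"},"hand":{"type":"number"}},"required":["increments"]}

```bash
mkdir -p pics; ls
python3 - <<'E'
from bench import get_obs, cams, arm
import cv2
o=get_obs(); print({k:o[k] for k in("clock","eef_pos","tcp_rot","opening","force")})
for n in("scene","top"):
    print(n,cams.get_calibration(n)); cv2.imwrite(f"pics/{n}0.png",cams.snapshot(n)[:,:,::-1])
E
```

```text
pics
{'clock': 0.0, 'eef_pos': array([0.16596598, 0.47097308, 0.23040318]), 'tcp_rot': array([ 1.68579019e-01,  9.85687583e-01, -1.03864953e-03, -1.58593525e-04]), 'opening': 0.9968680590886436, 'force': array([-0.27119955, -0.67302786,  1.32501133])}
scene {'fx': 458.0650115460333, 'fy': 458.0650115460333, 'cx': 318.5278038128913, 'cy': 243.61572015537863, 'position': array([ 1.30354292, -0.02531109,  0.9556922 ]), 'attitude': array([0.26598273, 0.24766625, 0.64646977, 0.67081402])}
top {'fx': 447.7267776186457, 'fy': 447.7267776186457, 'cx': 321.4336563795683, 'cy': 236.0025845386505, 'position': array([0.27136494, 0.01542725, 1.2326478 ]), 'attitude': array([-0.06320638,  0.07300817,  0.708863  , -0.69870452])}
```

View pics/top0.png

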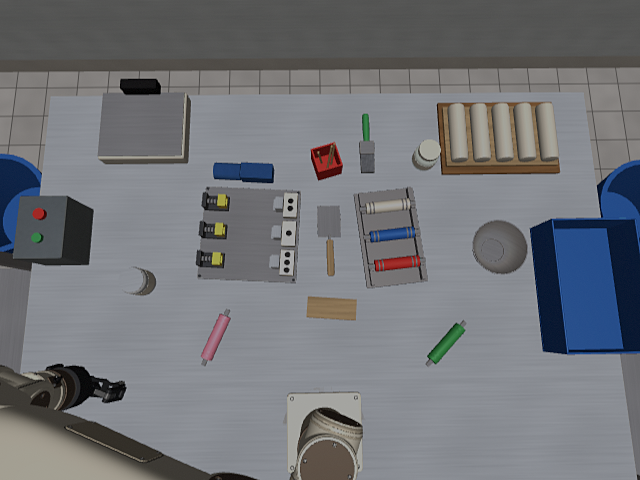

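View pics/scene0.png

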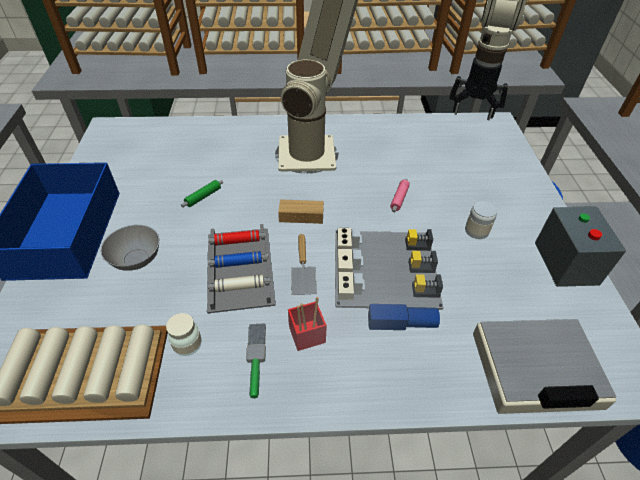

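Run:
```python
import cv2,numpy as np
a=cv2.imread("pics/top0.png")[180:292,195:430]; b=cv2.imread("pics/scene0.png")[222:310,200:450]
a=cv2.resize(a,None,fx=3.2,fy=2.8*3.2/2.8,interpolation=cv2.INTER_CUBIC)[:, :]
b=cv2.resize(b,None,fx=2.6,fy=2.6,interpolation=cv2.INTER_CUBIC)
c=np.zeros((a.shape[0]+b.shape[0],max(a.shape[1],b.shape[1]),3),np.uint8)
c[:a.shape[0],:a.shape[1]]=a;c[a.shape[0]:,:b.shape[1]]=b
cv2.imwrite("pics/crop.png",c);print(c.shape)
```

```text
(587, 752, 3)
```

View pics/crop.png

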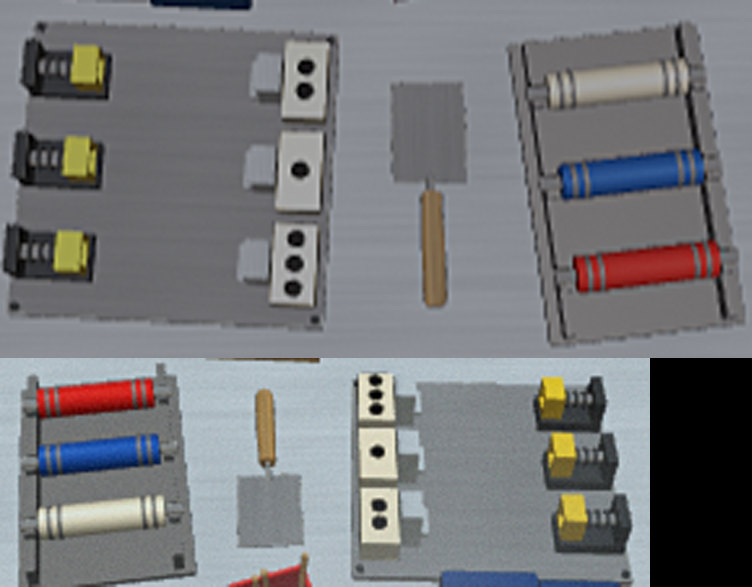

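Top crop: white (388,207), blue (392,235), red (397,264) in the tray. Things that could be confused with them are pink (215,338), green (446,343), the motor (243,172) and the dough rolls (500,130), and I leave those alone. From far to near, the bays have 2 dots (290,205), 1 dot (289,233) and 3 dots (287,262), with the yellow cups on the left (+y).

```bash
cat > h.py <<'E'
import cv2,numpy as np
from scipy.spatial.transform import Rotation as R
from bench import get_obs,cams
def ray(n,uv):
    c=cams.get_calibration(n); uv=np.atleast_2d(uv).astype(float)
    d=np.c_[(uv[:,0]-c["cx"])/c["fx"],-(uv[:,1]-c["cy"])/c["fy"],-np.ones(len(uv))]
    return np.array(c["position"]),R.from_quat(c["attitude"]).apply(d)
def plane(n,uv,z):
    p,d=ray(n,uv); return p+d*((z-p[2])/d[:,2])[:,None]
def proj(n,P):
    c=cams.get_calibration(n); q=R.from_quat(c["attitude"]).inv().apply(np.atleast_2d(P)-c["position"])
    return np.c_[c["cx"]+c["fx"]*q[:,0]/-q[:,2],c["cy"]-c["fy"]*q[:,1]/-q[:,2]]
def tri(ua,ub):
    p,d=ray("top",ua);q,e=ray("scene",ub);d=d[0]/np.linalg.norm(d);e=e[0]/np.linalg.norm(e)
    s=np.linalg.lstsq(np.c_[d,-e],q-p,rcond=None)[0]; a=p+s[0]*d;b=q+s[1]*e
    return (a+b)/2,np.linalg.norm(a-b)*1e3
HSV={"red":[(0,150,90),(8,255,255)],"blue":[(100,120,60),(125,255,255)],"yellow":[(24,100,60),(34,255,255)]}
def blobs(img,col,win,amin=40):
    x0,x1,y0,y1=win; s=img[y0:y1,x0:x1]
    h=cv2.cvtColor(s,cv2.COLOR_RGB2HSV)
    if col=="white": m=((h[...,1]<45)&(h[...,2]>185)).astype(np.uint8)
    else: m=(cv2.inRange(h,*map(np.array,HSV[col]))>0).astype(np.uint8)
    m=cv2.morphologyEx(m,cv2.MORPH_CLOSE,np.ones((5,5)))
    n,_,st,ce=cv2.connectedComponentsWithStats(m)
    r=[]
    for c in cv2.findContours(m,cv2.RETR_EXTERNAL,cv2.CHAIN_APPROX_NONE)[0]:
        if cv2.contourArea(c)>amin: r.append((cv2.minAreaRect((c+[x0,y0]).astype(np.float32)),c.reshape(-1,2)+[x0,y0]))
    return r
def axis_ends(rect):
    b=cv2.boxPoints(rect); e=sorted([(np.linalg.norm(b[i]-b[(i+1)%4]),i) for i in range(2)])[0][1]
    return (b[e]+b[e+1])/2,(b[(e+2)%4]+b[(e+3)%4])/2
E
python3 - <<'E'
from h import *
t=cv2.imread("pics/top0.png")[:,:,::-1].copy();s=cv2.imread("pics/scene0.png")[:,:,::-1].copy()
print("base",proj("top",[[0,0,0]]),"tcp",proj("top",[get_obs()["eef_pos"]]))
for c in("blue","white","red"):
    for n,im,w in(("top",t,(362,425,196,275)),("scene",s,(205,275,228,295))):
        for r,_ in blobs(im,c,w,150):
            e=plane(n,np.array(axis_ends(r)),.038); v=e[1]-e[0]
            print(c,n,np.round(r[0],1),np.round(r[1],1),"mid",np.round(e.mean(0)*1e3,1),"len",round(np.linalg.norm(v)*1e3,1),"ang",round(np.degrees(np.arctan(-v[0]/v[1])),2))
for c,wt,ws in(("yellow",(200,232,190,270),(400,450,225,300)),("white",(270,300,188,280),(335,356,225,300))):
    for n,im,w in(("top",t,wt),("scene",s,ws)):
        for r,_ in blobs(im,c,w,30): print(c,n,np.round(r[0],1),np.round(r[1],1),round(r[2],1),np.round(plane(n,r[0],.057)*1e3,1))
E
```

```text
base [[323.1218278  430.33040447]] tcp [[103.13036726 377.17240576]]
blue top [392.4 233.9] [10.9 44.2] mid [ 507.9 -196.6   38. ] len 121.2 ang 6.29
blue scene [237.5 258.9] [11.6 46.8] mid [ 508.3 -194.8   38. ] len 121.7 ang 6.69
white scene [238.5 280.9] [ 7.6 47.7] mid [ 581.8 -186.8   38. ] len 119.1 ang 4.8
white scene [271.  258.5] [61.  6.] mid [ 503.4 -107.4   38. ] len 213.6 ang -88.36
white scene [232. 261.] [66. 54.] mid [ 507.9 -209.7   38. ] len 229.8 ang -85.1
red top [397.2 262.8] [11.  44.4] mid [ 428.5 -206.1   38. ] len 120.3 ang 6.05
red scene [236.4 236.7] [11.6 44.4] mid [ 427.2 -204.2   38. ] len 120.5 ang 9.66
yellow top [217. 258.] [12. 10.] 90.0 [[445.4 274.1  57. ]]
yellow top [219. 229.] [12. 10.] 90.0 [[523.7 271.1  57. ]]
yellow top [222. 200.] [12. 10.] 90.0 [[603.9 265.2  57. ]]
yellow scene [419.8 282.3] [10.8 17.1] 11.3 [[615.7 265.4  57. ]]
yellow scene [415.7 258.1] [11.1 15.8] 15.9 [[536.8 269.9  57. ]]
yellow scene [412. 237.] [16. 10.] 90.0 [[461.2 273.8  57. ]]
white scene [345.  258.5] [67. 20.] 90.0 [[532.2  85.8  57. ]]
```

Run:
```python
from h import *
t=cv2.imread("pics/top0.png")[:,:,::-1].copy()
for r,cc in((201,208),(230,208),(259,205)):
    print("cup",r);print([tuple(map(int,p)) for p in t[r,cc:cc+24]])
for r in(205,233,262):
    print("poc",r);print([int(p) for p in t[r-3:r+2,266:304].mean((0,2))])
# rows across cup and pocket and plate
for c,r0 in((221,190),(218,219),(216,248)): print("cupcol",c,[int(p) for p in (t[r0:r0+24,c-1:c+2,0].mean(1)-t[r0:r0+24,c-1:c+2,2].mean(1))],r0)
for c,r0 in((277,194),(276,222),(274,251)): print("poccol",c,[int(p) for p in t[r0:r0+24,c-1:c+2].mean((1,2))],r0)
h=t.astype(int).sum(2)/3; m=((h<125)).astype(np.uint8); m[:,:190]=0;m[:,306:]=0;m[:184]=0;m[288:]=0
y=cv2.morphologyEx(m,cv2.MORPH_CLOSE,np.ones((25,25)))
c=max(cv2.findContours(y,0,1)[0],key=cv2.contourArea);rc=cv2.minAreaRect(c);b=cv2.boxPoints(rc);print(b)
p=plane("top",b,.010);print(np.round(p*1e3,1),[round(np.linalg.norm(p[i]-p[(i+1)%4])*1e3,1) for i in range(4)])
```

```text
cup 201
[(120, 120, 122), (43, 44, 48), (76, 75, 79), (119, 120, 122), (79, 80, 83), (57, 57, 59), (119, 120, 124), (98, 98, 105), (37, 38, 39), (149, 147, 92), (172, 168, 69), (164, 160, 69), (163, 160, 71), (163, 160, 70), (164, 160, 70), (165, 162, 71), (166, 163, 71), (111, 103, 40), (180, 177, 77), (85, 76, 34), (29, 32, 45), (42, 41, 44), (116, 116, 120), (108, 108, 112)]
cup 230
[(120, 119, 120), (99, 99, 99), (40, 40, 43), (121, 120, 121), (117, 116, 119), (39, 40, 48), (95, 94, 62), (177, 175, 74), (166, 164, 73), (164, 163, 73), (164, 162, 72), (164, 163, 73), (164, 163, 73), (165, 164, 73), (140, 137, 58), (161, 158, 69), (155, 151, 62), (40, 38, 40), (15, 14, 19), (90, 90, 94), (109, 108, 113), (105, 104, 108), (104, 104, 108), (104, 103, 107)]
cup 259
[(123, 123, 124), (119, 118, 120), (43, 44, 47), (82, 82, 84), (119, 120, 124), (59, 59, 67), (60, 60, 61), (172, 173, 79), (168, 168, 74), (164, 164, 74), (164, 164, 75), (163, 164, 74), (164, 164, 74), (165, 165, 75), (166, 166, 76), (129, 125, 52), (179, 181, 81), (86, 79, 35), (25, 27, 38), (40, 40, 43), (116, 116, 120)
[... 918 characters left out ...]
 89, 90, 89, 78, 29, 0, -5, -3, -3, -3, -3] 248
poccol 277 [107, 105, 123, 142, 144, 142, 142, 142, 142, 141, 142, 142, 144, 139, 104, 61, 67, 67, 94, 112, 108, 107, 106, 105] 194
poccol 276 [108, 104, 101, 127, 146, 142, 142, 142, 142, 142, 142, 142, 143, 144, 139, 105, 62, 67, 93, 110, 108, 109, 107, 103] 222
poccol 274 [106, 106, 106, 115, 135, 144, 142, 142, 141, 142, 142, 142, 142, 143, 146, 132, 88, 72, 98, 110, 109, 107, 109, 108] 251
[[194.23044 278.54562]
 [198.58447 184.93416]
 [300.8516  189.69077]
 [296.49756 283.30225]]
[[396.7 344.6  10. ]
 [662.3 342.6  10. ]
 [644.8  52.8  10. ]
 [379.7  66.5  10. ]] [np.float64(265.6), np.float64(290.3), np.float64(265.4), np.float64(278.7)]
```

Run:
```python
from h import *
rows=dict(b2=(201,224.5,227.0,205,272.9),b1=(230,221.9,224.4,233,270.9),b3=(259,219.6,222.0,262,269.0))
for k,(r,e,s,rp,p) in rows.items():
    print(k,"mouth z57",np.round(plane("top",[e,r],.057)[0]*1e3,1),"sill z32",np.round(plane("top",[s,r],.032)[0]*1e3,1),"poc sill z32",np.round(plane("top",[p,rp],.032)[0]*1e3,1),"poc roof",np.round(plane("top",[p,rp],.057)[0]*1e3,1))
# centre x of cup & pocket top faces (z=57): far/near edges in rows
for k,c,a,b,cp,pa,pb in(("b2",221,193.9,206.5,277,195.9,207.9),("b1",218,222.1,235,276,224.5,236.6),("b3",216,251.8,264.8,274,253.7,266)):
    A=plane("top",[[c,a],[c,b],[cp,pa],[cp,pb]],.057)*1e3
    print(k,np.round(A[:,:2],1).tolist())
```

```text
b2 mouth z57 [601.  258.4  57. ] sill z32 [608.  256.7  32. ] poc sill z32 [595.  129.7  32. ] poc roof [588.2 127.4  57. ]
b1 mouth z57 [520.8 263.3  57. ] sill z32 [526.  261.7  32. ] poc sill z32 [516.  134.8  32. ] poc roof [510.9 132.3  57. ]
b3 mouth z57 [442.6 267.2  57. ] sill z32 [446.2 266.1  32. ] poc sill z32 [436.2 139.4  32. ] poc roof [432.8 136.9  57. ]
b2 [[621.1, 268.4], [585.8, 267.4], [613.7, 116.4], [580.0, 116.2]]
b1 [[542.6, 274.3], [507.3, 273.3], [534.0, 118.8], [500.9, 118.6]]
b3 [[462.0, 277.3], [427.3, 276.2], [454.8, 123.8], [422.0, 123.6]]
```

```bash
cat >> h.py <<'E'
TR=dict(blue=(508.1,-195.7),white=(587.5,-187.0),red=(428.3,-205.0)); BAY={1:(522,196.8),2:(601.2,192.1),3:(442.5,201.2)}
TY=6.2; BY=-3.2   # yaw deg of x axes
def pt(o,yaw,x=0,y=0):
    a=np.radians(yaw); return np.array([o[0]+x*np.cos(a)-y*np.sin(a),o[1]+x*np.sin(a)+y*np.cos(a)])
def state():
    o=get_obs(); m=R.from_quat(o["tcp_rot"]).as_matrix(); return o,np.array(o["eef_pos"])*1e3,m,np.arctan2(m[1,1],m[0,1])
def plan(xy,z,yaw,n,start=None):
    """rows (tool mm, rad) from the measured pose to TCP xy,z, tool-y yaw in deg"""
    o,p,m,y0=state() if start is None else start
    ds=-(np.radians(yaw)-y0); ds=(ds+np.pi/2)%np.pi-np.pi/2; step=(np.array([*xy,z])-p)/n; rows=[]
    for i in range(n):
        y=y0-ds*i/n; c,s=np.cos(y),np.sin(y)
        rows.append("%.1f %.1f %.1f %.3f"%(-s*-1*step[0]*-1+c*step[1] if 0 else step[0]*-s+step[1]*c,step[0]*c+step[1]*s,-step[2],ds/n))
    print("; ".join(rows))
E
sed -i 's/-s\*-1\*step\[0\]\*-1+c\*step\[1\] if 0 else //' h.py
python3 - <<'E'
from h import *
o,p,m,y=state();print(m.round(3),np.degrees(y))
plan(pt(TR["blue"],TY,0,8),170,TY,18)
E
```

```text
[[-0.943  0.332 -0.001]
 [ 0.332  0.943 -0.002]
 [-0.    -0.002 -1.   ]] 70.5850413014705
-30.0 -28.2 3.4 0.062; -31.7 -26.3 3.4 0.062; -33.3 -24.3 3.4 0.062; -34.8 -22.1 3.4 0.062; -36.1 -19.9 3.4 0.062; -37.3 -17.6 3.4 0.062; -38.3 -15.3 3.4 0.062; -39.2 -12.8 3.4 0.062; -39.9 -10.4 3.4 0.062; -40.5 -7.9 3.4 0.062; -40.9 -5.3 3.4 0.062; -41.1 -2.8 3.4 0.062; -41.2 -0.2 3.4 0.062; -41.1 2.4 3.4 0.062; -40.9 4.9 3.4 0.062; -40.5 7.5 3.4 0.062; -40.0 10.0 3.4 0.062; -39.3 12.5 3.4 0.062
```

>>> {"fn": "drive_tool", "kwargs": {"increments": "-30 -28 3 0.062; -32 -26 3 0.062; -33 -24 3 0.062; -35 -22 3 0.062; -36 -20 3 0.062; -37 -18 3 0.062; -38 -15 3 0.062; -39 -13 3 0.062; -40 -10 3 0.062; -40 -8 3 0.062", "hand": 0.5}}

```text
clock: 1.1
eef_pos: [0.3564, 0.1058, 0.2011]
tcp_rot: [0.462, 0.887, 0.0, -0.0]
force: [0.4, 0.2, 0.6]
opening: 0.747
finger_force: 0.0
```

>>> {"fn": "drive_tool", "kwargs": {"increments": "-41 -5 3 0.062; -41 -3 3 0.062; -41 0 4 0.062; -41 2 4 0.062; -41 5 4 0.062; -40 7 4 0.062; -40 10 4 0.062; -39 12 4 0.062; 0 0 0 0; 0 0 0 0"}}

```text
clock: 2.1
eef_pos: [0.5076, -0.1841, 0.1701]
tcp_rot: [0.665, 0.746, -0.0, -0.001]
force: [0.3, 0.2, -0.3]
opening: 0.753
finger_force: 0.0
```

Run:
```python
from h import *
o,p,m,y=state();print(o["clock"],p.round(1),np.degrees(y),o["force"])
plan(pt(TR["blue"],TY,0,8),18,TY,5)
```

```text
2.1 [ 507.6 -184.1  170.1] 6.567698593197214 [ 0.31601354  0.21782915 -0.2946697 ]
-0.7 -0.1 30.4 0.001; -0.7 -0.1 30.4 0.001; -0.7 -0.1 30.4 0.001; -0.7 -0.1 30.4 0.001; -0.7 -0.1 30.4 0.001
```

>>> {"fn": "drive_tool", "kwargs": {"increments": "-4 0 40 0.006; 0 0 40 0; 0 0 40 0; 0 0 22 0; 0 0 10 0; 0 0 0 0"}}

```text
clock: 2.7
eef_pos: [0.5074, -0.1862, 0.0184]
tcp_rot: [0.667, 0.745, -0.0, -0.001]
force: [-0.3, -0.3, -0.0]
opening: 0.745
finger_force: 0.0
```

>>> {"fn": "drive_tool", "kwargs": {"increments": "0 0 0 0; 0 0 0 0; 0 0 0 0; 0 0 0 0; 0 0 0 0", "hand": -1}}

```text
clock: 3.2
eef_pos: [0.5097, -0.188, 0.0213]
tcp_rot: [0.667, 0.745, 0.001, 0.001]
force: [-1.8, 0.8, 6.1]
opening: 0.356
finger_force: 58.8
```

>>> {"fn": "drive_tool", "kwargs": {"increments": "0 0 -12 0; 0 0 -15 0; -18 0 0 0; -18 0 0 0; 0 0 4 0; 0 0 0 0"}}

```text
clock: 3.8
eef_pos: [0.5116, -0.2242, 0.041]
tcp_rot: [0.668, 0.744, -0.0, -0.001]
force: [0.0, 0.5, -4.2]
opening: 0.355
finger_force: 59.6
```

>>> {"fn": "drive_tool", "kwargs": {"increments": "0 0 3 0; 0 0 3 0; 0 0 3 0; 0 0 3 0; 0 0 0 0"}}

```text
clock: 4.3
eef_pos: [0.5125, -0.222, 0.0314]
tcp_rot: [0.667, 0.745, 0.001, -0.0]
force: [-3.7, 4.8, 8.6]
opening: 0.354
finger_force: 62.2
```

Run:
```python
from h import *
im=cams.snapshot("scene");cv2.imwrite("pics/s1.png",cv2.resize(im[180:330,150:350],None,fx=3,fy=3)[:,:,::-1])
o,p,m,y=state();print(p,o["force"],o["moment"])
```

```text
[ 512.50036628 -221.99355478   31.50002977] [-3.1619458   3.72527032  8.6928277 ] [ 0.56899981  0.60794423 -0.11543842]
```

View pics/s1.png

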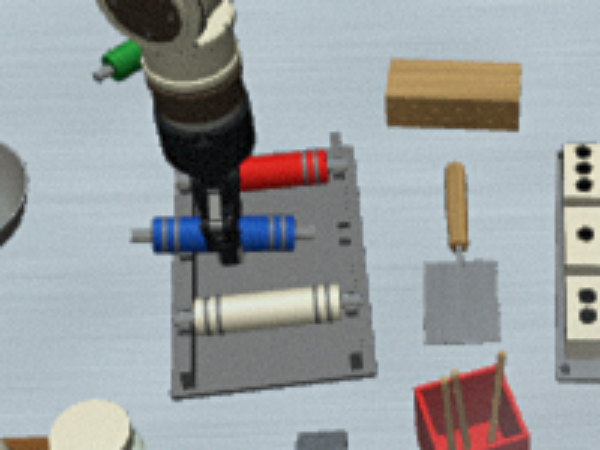

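The picture shows blue over the -y rail (body from 152,235 to 295,232 in the crop), starting to pivot. I'll keep pressing gently.

>>> {"fn": "drive_tool", "kwargs": {"increments": "0 0 3 0; 0 0 3 0; 0 0 3 0; 0 0 0 0"}}

```text
clock: 4.75
eef_pos: [0.5125, -0.2214, 0.0228]
tcp_rot: [0.667, 0.745, 0.001, -0.001]
force: [-3.9, 6.1, 10.5]
opening: 0.354
finger_force: 66.2
```

```bash
cat >> h.py <<'E'
def tilt(col,wt,ws):
    """triangulated body ends (-y, +y) and tilt, + if -y end is up; roller axis from stacked blob hull"""
    E=[]
    for n,w in(("top",wt),("scene",ws)):
        b=[c for r,c in blobs(cams.snapshot(n),col,w,15)]
        e=axis_ends(cv2.minAreaRect(np.vstack(b).astype(np.float32)))
        E.append(sorted(e,key=lambda q:-q[0] if n=="top" else q[0]))
    a,ra=tri(E[0][0],E[1][0]);b,rb=tri(E[0][1],E[1][1]);v=b-a
    print(col,"ends",(a*1e3).round(1),(b*1e3).round(1),"res",round(ra,1),round(rb,1),"len",round(np.linalg.norm(v)*1e3,1),"tilt",round(np.degrees(np.arcsin(-v[2]/np.linalg.norm(v))),1),"yaw",round(np.degrees(np.arctan2(-v[0],v[1])),1))
E
python3 - <<'E'
from h import *
tilt("blue",(370,440,215,255),(180,275,240,285))
o,p,m,y=state();print(o["clock"],p,o["force"],o["moment"])
E
```

```text
blue ends [ 513.  -250.2   52.7] [ 505.2 -169.1   21.5] res 70.3 0.9 len 87.2 tilt 21.0 yaw 5.5
4.85 [ 512.55885845 -221.37853441   22.8446524 ] [-4.70727191  6.24297774 10.63581309] [ 0.85603136  0.71236532 -0.09760496]
```

>>> {"fn": "drive_tool", "kwargs": {"increments": "0 0 -10 0; 0 0 -35 0; 20 0 -35 0; 40 0 -5 0; 45 0 0 0; 45 0 0 0; 0 0 0 0"}}

```text
clock: 5.55
eef_pos: [0.4947, -0.0694, 0.1063]
tcp_rot: [0.665, 0.747, 0.0, -0.001]
force: [0.2, -0.5, -2.8]
opening: 0.357
finger_force: 64.2
```

Run:
```python
from h import *
o,p,m,y=state();print(o["clock"],p,np.degrees(y),o["force"],o["opening"])
q=proj("top",[p/1e3+[0,0,.015]])[0];r=proj("scene",[p/1e3+[0,0,.015]])[0];print(q,r)
W=lambda q:(int(q[0]-45),int(q[0]+45),int(q[1]-25),int(q[1]+25))
tilt("blue",W(q),W(r))
a=cams.snapshot("top")[int(q[1])-50:int(q[1])+50,int(q[0])-65:int(q[0])+65];b=cams.snapshot("scene")[int(r[1])-60:int(r[1])+40,int(r[0])-65:int(r[0])+65]
cv2.imwrite("pics/t2.png",cv2.resize(np.hstack([a,b]),None,fx=3,fy=3)[:,:,::-1])
```

```text
5.55 [494.72953166 -69.44862813 106.30238789] 6.710412972350339 [ 0.23814997 -0.51073882 -2.83995948] 0.3569270954645884
[348.09571489 233.19826326] [284.01562408 232.15579868]
blue ends [501.5 -77.1 145.2] [477.1 -18.7  97.8] res 113.9 5.4 len 79.2 tilt 36.8 yaw 22.7
```

View pics/t2.png

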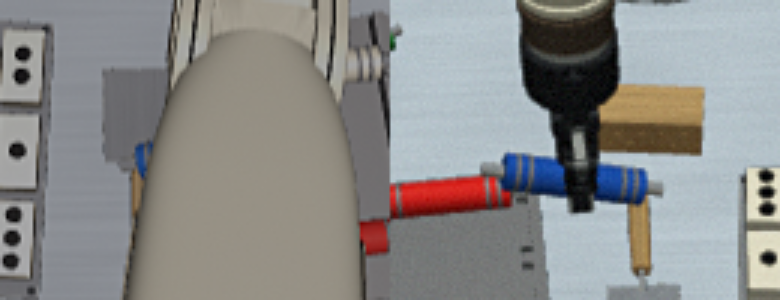

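The top view is blocked by the arm. The scene crop shows blue tilted (502,170 to 648,187 in the crop). I'll measure it with scene rays cut by the grip's vertical plane.

```bash
cat >> h.py <<'E'
def tilt1(col):
    """scene only: axis ends in the vertical plane through the TCP across the closing axis"""
    o,p,m,y=state(); p=p/1e3; r=proj("scene",[p+[0,0,.015]])[0]
    b=np.vstack([c for _,c in blobs(cams.snapshot("scene"),col,(int(r[0]-45),int(r[0]+45),int(r[1]-25),int(r[1]+25)),15)])
    e=np.array(sorted(axis_ends(cv2.minAreaRect(b.astype(np.float32))),key=lambda q:q[0]))
    n=np.array([np.cos(y),np.sin(y),0]);u=np.array([-np.sin(y),np.cos(y),0]);c,d=ray("scene",e)
    P=c+d*(((p-c)@n)/(d@n))[:,None]-p; s=P@u*1e3; z=P[:,2]*1e3
    L=np.hypot(s[1]-s[0],z[1]-z[0]); a=np.arctan2(z[0]-z[1],s[1]-s[0])
    print("ends along",s.round(1),"z-TCP",z.round(1),"len",L.round(1),"tilt",np.degrees(a).round(1),"mid",s.mean().round(1),z.mean().round(1),"clock",o["clock"],"TCP",(p*1e3).round(1),"yaw",np.degrees(y).round(2),"F",np.round(o["force"],1))
    return s.mean(),z.mean(),a
E
python3 - <<'E'
from h import *
print(proj("scene",[state()[1]/1e3]))
s,z,a=tilt1("blue"); tip=np.array([s+78*np.cos(a),z-78*np.sin(a)]);print("tip rel TCP",tip.round(1))
E
```

```text
[[282.14177378 236.75764614]]
ends along [-62.6  54.3] z-TCP [37.6  3.8] len 121.7 tilt 16.1 mid -4.1 20.7 clock 5.75 TCP [496.5 -74.9 106.4] yaw 6.29 F [-0.3 -0.4 -2.6]
tip rel TCP [70.8 -0.9]
```

Run:
```python
from h import *
for a,b in(((288.75,233.1),(345,257.8)),((290.5,206),(345.6,280))): print(tri(a,b))
plan(pt(BAY[1],BY,0,-17-69+66-2),125,BY,8)
```

```text
(array([0.51386326, 0.0869964 , 0.03849651]), np.float64(2.6175584903739573))
(array([0.58946331, 0.08214725, 0.04012512]), np.float64(2.969664139488257))
30.7 6.4 -2.3 0.021; 30.9 5.8 -2.3 0.021; 31.0 5.1 -2.3 0.021; 31.1 4.5 -2.3 0.021; 31.2 3.9 -2.3 0.021; 31.2 3.2 -2.3 0.021; 31.3 2.6 -2.3 0.021; 31.3 1.9 -2.3 0.021
```

>>> {"fn": "drive_tool", "kwargs": {"increments": "31 6 -3 0.021; 31 6 -3 0.021; 31 5 -3 0.021; 31 5 -3 0.021; 31 4 -3 0.021; 31 3 -2 0.021; 31 3 -2 0.021; 31 2 -2 0.021; 0 0 0 0; 0 0 0 0"}}

```text
clock: 6.8
eef_pos: [0.5214, 0.1743, 0.1269]
tcp_rot: [0.727, 0.686, -0.0, 0.0]
force: [0.6, -0.6, -1.9]
opening: 0.356
finger_force: 64.2
```

Run:
```python
from h import *
tilt1("blue")
plan(pt((523.5,196.8),BY,0,-17),60,BY,4)
```

```text
ends along [-64.5  56.7] z-TCP [38.9  2.5] len 126.5 tilt 16.7 mid -3.9 20.7 clock 6.8 TCP [521.4 174.3 126.9] yaw -3.34 F [ 0.6 -0.6 -1.9]
1.6 0.3 16.7 -0.001; 1.6 0.3 16.7 -0.001; 1.6 0.3 16.7 -0.001; 1.6 0.3 16.7 -0.001
```

>>> {"fn": "drive_tool", "kwargs": {"increments": "2 0 20 0; 2 0 20 0; 1 1 20 0; 1 1 8 0; 0 0 0 0; 0 0 0 0"}}

```text
clock: 7.45
eef_pos: [0.5239, 0.1802, 0.0599]
tcp_rot: [0.728, 0.686, 0.0, 0.0]
force: [0.3, 0.8, -1.9]
opening: 0.352
finger_force: 64.2
```

Run:
```python
from h import *
tilt1("blue")
a=cams.snapshot("top")[180:280,190:320];b=cams.snapshot("scene")[205:305,330:460]
cv2.imwrite("pics/t3.png",cv2.resize(np.hstack([a,b]),None,fx=3,fy=3,interpolation=cv2.INTER_CUBIC)[:,:,::-1])
```

```text
ends along [-65.6  56.9] z-TCP [40.  -0.3] len 129.0 tilt 18.2 mid -4.3 19.8 clock 7.45 TCP [523.9 180.2  59.9] yaw -3.4 F [ 0.3  0.8 -1.9]
```

View pics/t3.png

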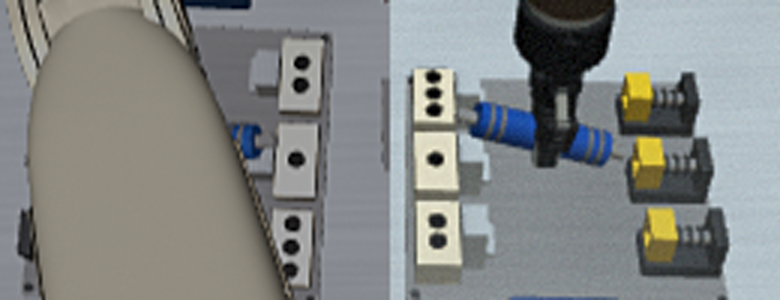

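The view shows blue's high stub in line with the bay 1 pocket (270,143), and its low stub at (622,157), just in front of the yellow cup at (640,163). I'll lower it, then enter the cup.

>>> {"fn": "drive_tool", "kwargs": {"increments": "0 0 9 0; 0 0 9 0; 0 0 0 0; 5 0 0 0; 5 0 0 0; 5 0 0 0; 0 0 0 0"}}

```text
clock: 8.3
eef_pos: [0.5246, 0.1969, 0.0416]
tcp_rot: [0.727, 0.687, 0.0, 0.0]
force: [0.3, -0.5, -2.9]
opening: 0.349
finger_force: 64.2
```

>>> {"fn": "drive_tool", "kwargs": {"increments": "3 0 0 0; 3 0 0 0; 3 0 0 0; 0 0 0 0"}}

```text
clock: 8.7
eef_pos: [0.5247, 0.2044, 0.0413]
tcp_rot: [0.727, 0.686, -0.001, 0.0]
force: [0.3, -2.2, -1.0]
opening: 0.353
finger_force: 64.1
```

>>> {"fn": "drive_tool", "kwargs": {"increments": "3 0 0 0; 3 0 0 0; 3 0 0 0; 2 0 0 0; 0 0 0 0"}}

```text
clock: 9.2
eef_pos: [0.5253, 0.2145, 0.0412]
tcp_rot: [0.728, 0.686, -0.001, 0.001]
force: [0.3, -7.5, -0.2]
opening: 0.356
finger_force: 64.2
```

>>> {"fn": "drive_tool", "kwargs": {"increments": "2 0 0 0; 0 0 4 0; 0 0 4 0; 0 0 4 0; 0 0 0 0"}}

```text
clock: 9.7
eef_pos: [0.526, 0.2163, 0.0299]
tcp_rot: [0.728, 0.686, -0.0, 0.001]
force: [-1.0, -9.1, 6.3]
opening: 0.351
finger_force: 64.3
```

```bash
python3 -c "
from h import *
tilt1('blue')"
```

```text
ends along [-66.   56.4] z-TCP [30.4 11.5] len 123.9 tilt 8.8 mid -4.8 21.0 clock 9.7 TCP [526.  216.3  29.9] yaw -3.41 F [-1.  -9.1  6.3]
```

>>> {"fn": "drive_tool", "kwargs": {"increments": "-1 0 3 0; 0 0 3 0; 0 0 3 0; 0 0 0 0; 0 0 0 0"}}

```text
clock: 10.25
eef_pos: [0.526, 0.2148, 0.0215]
tcp_rot: [0.728, 0.686, -0.001, 0.002]
force: [-0.3, -9.0, 6.5]
opening: 0.357
finger_force: 65.1
```

```bash
python3 -c "
from h import *
tilt1('blue')"
```

```text
ends along [-67.1  54.7] z-TCP [22.2 20.7] len 121.8 tilt 0.7 mid -6.2 21.4 clock 10.25 TCP [526.  214.8  21.5] yaw -3.42 F [-0.3 -9.   6.5]
```

>>> {"fn": "drive_tool", "kwargs": {"increments": "-3 0 0 0; -3 0 0 0; -3 0 0 0; -2 0 0 0; 0 0 0 0"}}

```text
clock: 10.8
eef_pos: [0.5253, 0.2052, 0.0203]
tcp_rot: [0.728, 0.686, 0.0, 0.001]
force: [0.6, -4.2, 1.4]
opening: 0.355
finger_force: 64.4
```

>>> {"fn": "drive_tool", "kwargs": {"increments": "-1 0 0 0; 0 0 0 0; 0 0 0 0", "hand": 0.3}}

```text
clock: 11.1
eef_pos: [0.5244, 0.2054, 0.02]
tcp_rot: [0.727, 0.687, -0.0, -0.0]
force: [0.3, -0.5, 0.6]
opening: 0.647
finger_force: 0.0
```

>>> {"fn": "drive_tool", "kwargs": {"increments": "0 0 -20 0; 0 0 -45 0; 0 0 -45 0; 0 0 -40 0; -45 0 0 0; -45 0 0 0; -45 0 0 0; -45 0 0 0"}}

```text
clock: 11.9
eef_pos: [0.514, 0.0243, 0.1704]
tcp_rot: [0.727, 0.687, 0.0, -0.0]
force: [-0.2, -0.7, 0.1]
opening: 0.651
finger_force: 0.0
```

```bash
cat >> h.py <<'E'
def home(col,bay):
    t=cams.snapshot("top");s=cams.snapshot("scene");P=np.array([*BAY[bay],38])/1e3
    for n,im in(("top",t),("scene",s)):
        r=proj(n,[P])[0];w=(int(r[0]-32),int(r[0]+32),int(r[1]-10),int(r[1]+10))
        b=np.vstack([c for _,c in blobs(im,col,w,15)]);e=plane(n,np.array(axis_ends(cv2.minAreaRect(b.astype(np.float32)))),.038)*1e3
        print(n,"mid",e.mean(0).round(1),"len",np.linalg.norm(e[1]-e[0]).round(1),"home",BAY[bay])
    return t,s
E
python3 - <<'E'
from h import *
t,s=home("blue",1)
cv2.imwrite("pics/t4.png",cv2.resize(np.hstack([t[180:290,190:320],s[205:315,330:460]]),None,fx=3,fy=3,interpolation=cv2.INTER_CUBIC)[:,:,::-1])
o,p,m,y=state();print(o["clock"],p,o["force"])
E
```

```text
top mid [524.1 198.9  38. ] len 120.5 home (522, 196.8)
scene mid [522.2 198.9  38. ] len 122.1 home (522, 196.8)
12.0 [513.6720103   20.91107707 170.32061139] [-0.28823982  0.79357638  0.39659029]
```

View pics/t4.png

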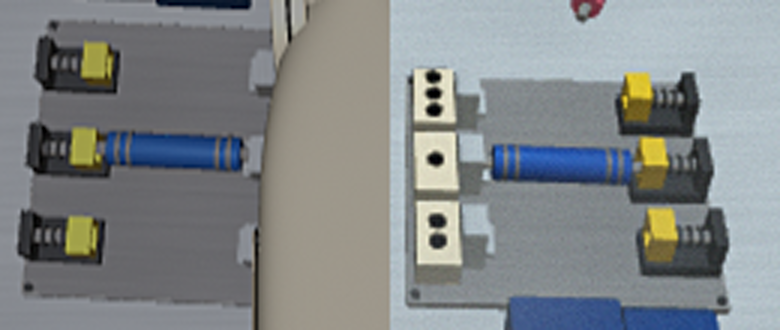

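Blue is home in bay 1: level, with stubs in both the pocket and the cup (crop 243,153 and 105,150). White is next.

```bash
cat >> h.py <<'E'
TR=dict(blue=(510,-195.7),white=(590,-186.5),red=(430.5,-204.5)); BAY={1:(524,198.5),2:(603.2,194),3:(444.7,203)}
HSV["cream"]=[(12,14,140),(38,80,255)]
E
python3 - <<'E'
from h import *
for n,w in(("top",(362,425,196,220)),("scene",(205,275,270,295))):
    for r,_ in blobs(cv2.imread(f"pics/{n}0.png")[:,:,::-1].copy(),"cream",w,100):
        e=plane(n,np.array(axis_ends(r)),.038)*1e3;print(n,e.mean(0).round(1),np.linalg.norm(e[1]-e[0]).round(1))
plan(pt(TR["white"],TY,0,8),110,TY,7)
E
```

```text
top [ 588.3 -187.8   38. ] 119.6
scene [ 583.9 -187.2   38. ] 120.9
-27.7 12.6 8.6 -0.025; -28.0 11.9 8.6 -0.025; -28.3 11.2 8.6 -0.025; -28.6 10.5 8.6 -0.025; -28.8 9.8 8.6 -0.025; -29.1 9.1 8.6 -0.025; -29.3 8.4 8.6 -0.025
```

>>> {"fn": "drive_tool", "kwargs": {"increments": "-28 13 8 -0.025; -28 12 8 -0.025; -28 11 8 -0.025; -28 11 9 -0.025; -29 10 9 -0.025; -29 9 9 -0.025; -29 8 9 -0.025; 0 0 0 0; 0 0 0 0"}}

```text
clock: 12.9
eef_pos: [0.5917, -0.1723, 0.1094]
tcp_rot: [0.665, 0.747, 0.0, -0.001]
force: [-0.3, 1.1, -0.6]
opening: 0.643
finger_force: 0.0
```

```bash
python3 -c "
from h import *
print(state()[1]);plan(pt(TR['white'],TY,0,8),19,TY,3)"
```

```text
[ 591.72257867 -172.28954763  109.41825129]
-2.0 -1.1 30.1 0.003; -2.0 -1.1 30.1 0.003; -2.0 -1.1 30.1 0.003
```

>>> {"fn": "drive_tool", "kwargs": {"increments": "-3 -1 30 0.004; -3 -1 30 0.004; 0 -1 25 0; 0 0 6 0; 0 0 0 0"}}

```text
clock: 13.4
eef_pos: [0.5888, -0.1776, 0.0188]
tcp_rot: [0.667, 0.745, -0.0, -0.001]
force: [0.4, -0.6, 0.2]
opening: 0.652
finger_force: 0.0
```

>>> {"fn": "drive_tool", "kwargs": {"increments": "0 0 0 0; 0 0 0 0; 0 0 0 0; 0 0 0 0", "hand": -1}}

```text
clock: 13.8
eef_pos: [0.5892, -0.1793, 0.0213]
tcp_rot: [0.668, 0.745, -0.0, 0.0]
force: [-5.2, 0.4, 6.5]
opening: 0.355
finger_force: 59.0
```

>>> {"fn": "drive_tool", "kwargs": {"increments": "0 0 -12 0; 0 0 -15 0; -18 0 0 0; -18 0 0 0; 0 0 4 0; 0 0 0 0; 0 0 3 0; 0 0 3 0; 0 0 3 0; 0 0 3 0"}}

```text
clock: 14.8
eef_pos: [0.5932, -0.2137, 0.0322]
tcp_rot: [0.667, 0.745, 0.001, -0.0]
force: [-4.9, 4.9, 11.5]
opening: 0.352
finger_force: 62.5
```

>>> {"fn": "drive_tool", "kwargs": {"increments": "0 0 3 0; 0 0 3 0; 0 0 3 0; 0 0 0 0"}}

```text
clock: 15.2
eef_pos: [0.593, -0.2128, 0.023]
tcp_rot: [0.667, 0.745, 0.001, -0.001]
force: [-4.8, 4.5, 9.9]
opening: 0.356
finger_force: 66.0
```

>>> {"fn": "drive_tool", "kwargs": {"increments": "0 0 -10 0; 0 0 -35 0; 20 0 -40 0; 40 0 -20 0; 45 0 0 0; 45 0 0 0; 0 0 0 0; 0 0 0 0"}}

```text
clock: 16.0
eef_pos: [0.5771, -0.0646, 0.1265]
tcp_rot: [0.666, 0.746, -0.0, 0.0]
force: [-0.1, -1.2, -2.3]
opening: 0.356
finger_force: 64.3
```

Run:
```python
from h import *
tilt1("cream")
plan(pt(BAY[2],BY,0,-17),130,BY,7)
```

```text
ends along [-60.3  54.6] z-TCP [37.  -3.2] len 121.7 tilt 19.3 mid -2.8 16.9 clock 16.0 TCP [577.1 -64.6 126.5] yaw 6.42 F [-0.1 -1.2 -2.3]
34.1 7.4 -0.5 0.024; 34.2 6.6 -0.5 0.024; 34.4 5.7 -0.5 0.024; 34.5 4.9 -0.5 0.024; 34.6 4.1 -0.5 0.024; 34.7 3.3 -0.5 0.024; 34.8 2.5 -0.5 0.024
```

>>> {"fn": "drive_tool", "kwargs": {"increments": "34 7 0 0.024; 34 7 0 0.024; 34 6 0 0.024; 34 5 0 0.024; 34 4 0 0.024; 34 3 0 0.024; 34 2 0 0.024; 0 0 0 0; 0 0 0 0"}}

```text
clock: 16.95
eef_pos: [0.6026, 0.1729, 0.1257]
tcp_rot: [0.728, 0.686, -0.001, 0.0]
force: [0.1, -0.2, -2.8]
opening: 0.357
finger_force: 64.3
```

Run:
```python
from h import *
tilt1("cream")
plan(pt(BAY[2],BY,0,-17),60,BY,4)
```

```text
ends along [-106.3   53.4] z-TCP [13.6 18.7] len 159.9 tilt -1.8 mid -26.5 16.2 clock 16.95 TCP [602.6 172.9 125.7] yaw -3.39 F [ 0.1 -0.2 -2.8]
1.2 -0.1 16.4 -0.001; 1.2 -0.1 16.4 -0.001; 1.2 -0.1 16.4 -0.001; 1.2 -0.1 16.4 -0.001
```

>>> {"fn": "drive_tool", "kwargs": {"increments": "2 0 20 0; 1 0 20 0; 1 0 20 0; 1 0 10 0; 0 0 9 0; 0 0 0 0; 0 0 0 0"}}

```text
clock: 17.7
eef_pos: [0.603, 0.1782, 0.0479]
tcp_rot: [0.728, 0.686, 0.0, 0.0]
force: [-0.1, -0.7, -1.8]
opening: 0.355
finger_force: 64.3
```

Run:
```python
from h import *
o,p,m,y=state();print(o["clock"],p,o["force"])
b=cams.snapshot("scene")[215:315,330:460]
cv2.imwrite("pics/t5.png",cv2.resize(b,None,fx=4,fy=4,interpolation=cv2.INTER_CUBIC)[:,:,::-1])
```

```text
17.7 [603.04923073 178.21279569  47.94804752] [-0.08729044 -0.72147789 -1.77366128]
```

View pics/t5.png

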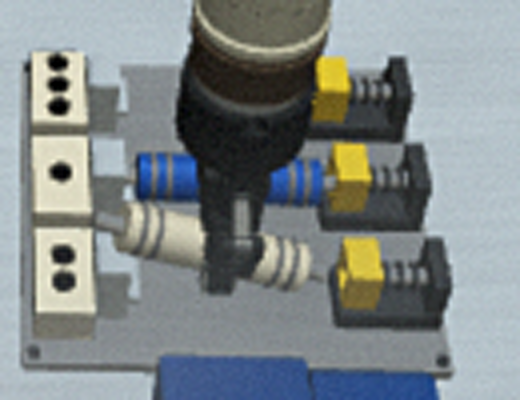

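White's low stub (325,273) points at the bay 2 cup mouth (338,275), with blue untouched. I'll go in.

>>> {"fn": "drive_tool", "kwargs": {"increments": "5 0 1 0; 5 0 0 0; 5 0 0 0; 3 0 0 0; 3 0 0 0; 2 0 0 0; 0 0 0 0"}}

```text
clock: 18.45
eef_pos: [0.6039, 0.2011, 0.0464]
tcp_rot: [0.728, 0.686, -0.0, 0.0]
force: [-0.1, -2.9, -0.9]
opening: 0.354
finger_force: 64.3
```

>>> {"fn": "drive_tool", "kwargs": {"increments": "3 0 0 0; 3 0 0 0; 3 0 0 0; 0 0 0 0"}}

```text
clock: 18.85
eef_pos: [0.6043, 0.2093, 0.0463]
tcp_rot: [0.728, 0.686, -0.001, 0.001]
force: [-0.7, -6.7, 0.7]
opening: 0.354
finger_force: 64.4
```

>>> {"fn": "drive_tool", "kwargs": {"increments": "3 0 0 0; 0 0 4 0; 0 0 4 0; 0 0 4 0; 0 0 4 0; 0 0 0 0"}}

```text
clock: 19.45
eef_pos: [0.6056, 0.2118, 0.0314]
tcp_rot: [0.728, 0.685, 0.0, 0.002]
force: [-0.2, -8.3, 4.6]
opening: 0.353
finger_force: 64.3
```

>>> {"fn": "drive_tool", "kwargs": {"increments": "0 0 3 0; 0 0 3 0; 0 0 3 0; 0 0 2 0; 0 0 0 0"}}

```text
clock: 19.95
eef_pos: [0.6056, 0.2109, 0.021]
tcp_rot: [0.728, 0.685, -0.0, 0.002]
force: [-1.7, -10.4, 7.6]
opening: 0.354
finger_force: 65.3
```

Run:
```python
from h import *
o,p,m,y=state();print(o["clock"],p,o["force"])
b=cams.snapshot("scene")[215:315,330:460]
cv2.imwrite("pics/t6.png",cv2.resize(b,None,fx=4,fy=4,interpolation=cv2.INTER_CUBIC)[:,:,::-1])
```

```text
19.95 [605.59280787 210.88333559  21.01603847] [ -1.65460601 -10.4452873    7.63930139]
```

View pics/t6.png

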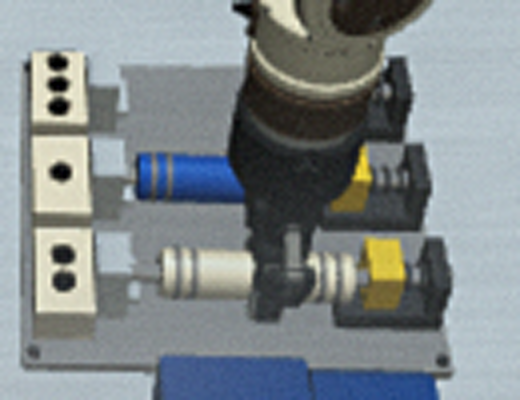

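White is level and the cup is pressed back (385,272). The pocket-end stub (140,277) is on the sill at the mouth, so I'll let it go home.

>>> {"fn": "drive_tool", "kwargs": {"increments": "-3 0 0 0; -3 0 0 0; -3 0 0 0; -2 0 0 0; 0 0 0 0"}}

```text
clock: 20.5
eef_pos: [0.6046, 0.2016, 0.0194]
tcp_rot: [0.728, 0.686, 0.0, 0.001]
force: [1.6, -4.0, 3.4]
opening: 0.354
finger_force: 64.6
```

>>> {"fn": "drive_tool", "kwargs": {"increments": "-1 0 0 0; 0 0 0 0; 0 0 0 0", "hand": 0.3}}

```text
clock: 20.8
eef_pos: [0.603, 0.202, 0.0186]
tcp_rot: [0.727, 0.686, -0.001, -0.001]
force: [-0.5, -0.9, 0.3]
opening: 0.652
finger_force: 0.0
```

>>> {"fn": "drive_tool", "kwargs": {"increments": "0 0 -20 0; 0 0 -45 0; 0 0 -45 0; 0 0 -40 0; -45 -10 0 0; -45 -20 0 0; -45 -20 0 0; -45 -20 0 0; 0 0 0 0"}}

```text
clock: 21.7
eef_pos: [0.5197, 0.022, 0.169]
tcp_rot: [0.73, 0.684, -0.002, -0.001]
force: [0.6, 1.0, 0.8]
opening: 0.654
finger_force: 0.0
```

Run:
```python
from h import *
t,s=home("cream",2);home("blue",1)
o,p,m,y=state();print(o["clock"],p)
plan(pt(TR["red"],TY,0,6),110,TY,7)
```

```text
top mid [605.  193.7  38. ] len 119.4 home (603.2, 194)
scene mid [599.7 195.5  38. ] len 121.8 home (603.2, 194)
top mid [522.9 198.6  38. ] len 121.6 home (524, 198.5)
scene mid [522.2 198.9  38. ] len 122.1 home (524, 198.5)
21.9 [523.97899892  26.79198325 169.44303048]
-32.9 -11.6 8.5 -0.024; -32.6 -12.3 8.5 -0.024; -32.3 -13.1 8.5 -0.024; -32.0 -13.9 8.5 -0.024; -31.7 -14.6 8.5 -0.024; -31.3 -15.4 8.5 -0.024; -30.9 -16.1 8.5 -0.024
```

>>> {"fn": "drive_tool", "kwargs": {"increments": "-33 -12 8 -0.024; -33 -12 8 -0.024; -32 -13 8 -0.024; -32 -14 8 -0.024; -32 -15 9 -0.024; -31 -15 9 -0.024; -31 -16 9 -0.024; 0 0 0 0; 0 0 0 0"}}

```text
clock: 22.8
eef_pos: [0.4299, -0.1991, 0.11]
tcp_rot: [0.668, 0.745, 0.0, -0.0]
force: [-0.1, -0.2, 0.6]
opening: 0.648
finger_force: 0.0
```

```bash
python3 -c "
from h import *
print(state()[1]);plan(pt(TR['red'],TY,0,7),19,TY,3)"
```

```text
[ 429.9004003  -199.14042074  109.95829446]
0.5 0.0 30.3 0.000; 0.5 0.0 30.3 0.000; 0.5 0.0 30.3 0.000
```

>>> {"fn": "drive_tool", "kwargs": {"increments": "1 0 30 0; 1 0 30 0; 0 0 25 0; 0 0 6 0; 0 0 0 0"}}

```text
clock: 23.3
eef_pos: [0.4292, -0.1961, 0.0188]
tcp_rot: [0.667, 0.745, -0.0, -0.001]
force: [-0.3, 0.5, 0.4]
opening: 0.651
finger_force: 0.0
```

>>> {"fn": "drive_tool", "kwargs": {"increments": "0 0 0 0; 0 0 0 0; 0 0 0 0; 0 0 0 0", "hand": -1}}

```text
clock: 23.7
eef_pos: [0.4302, -0.1978, 0.0209]
tcp_rot: [0.667, 0.745, 0.001, 0.001]
force: [-0.8, 1.5, 5.8]
opening: 0.36
finger_force: 59.1
```

>>> {"fn": "drive_tool", "kwargs": {"increments": "0 0 -12 0; 0 0 -15 0; -18 0 0 0; -18 0 0 0; 0 0 4 0; 0 0 0 0; 0 0 3 0; 0 0 3 0; 0 0 3 0; 0 0 3 0"}}

```text
clock: 24.7
eef_pos: [0.4329, -0.2317, 0.0315]
tcp_rot: [0.667, 0.745, 0.001, -0.0]
force: [-1.6, 7.6, 12.1]
opening: 0.356
finger_force: 62.5
```

>>> {"fn": "drive_tool", "kwargs": {"increments": "0 0 3 0; 0 0 3 0; 0 0 3 0; 0 0 0 0"}}

```text
clock: 25.1
eef_pos: [0.433, -0.2312, 0.0224]
tcp_rot: [0.667, 0.745, 0.001, -0.001]
force: [-2.4, 6.5, 10.2]
opening: 0.355
finger_force: 66.5
```

>>> {"fn": "drive_tool", "kwargs": {"increments": "0 0 -10 0; 0 0 -35 0; 20 0 -40 0; 40 0 -20 0; 45 0 0 0; 45 0 0 0; 0 0 0 0; 0 0 0 0"}}

```text
clock: 25.9
eef_pos: [0.4164, -0.0833, 0.1266]
tcp_rot: [0.666, 0.746, -0.0, 0.0]
force: [0.6, -0.3, -2.5]
opening: 0.355
finger_force: 64.8
```

Run:
```python
from h import *
tilt1("red")
plan(pt(BAY[3],BY,0,-17),130,BY,7)
```

```text
ends along [-63.   55.5] z-TCP [38.4  1.5] len 124.2 tilt 17.3 mid -3.8 19.9 clock 25.9 TCP [416.4 -83.3 126.6] yaw 6.42 F [ 0.6 -0.3 -2.5]
37.9 8.1 -0.5 0.024; 38.1 7.2 -0.5 0.024; 38.3 6.3 -0.5 0.024; 38.4 5.4 -0.5 0.024; 38.5 4.4 -0.5 0.024; 38.6 3.5 -0.5 0.024; 38.7 2.6 -0.5 0.024
```

>>> {"fn": "drive_tool", "kwargs": {"increments": "38 8 0 0.024; 38 7 0 0.024; 38 6 0 0.024; 38 5 0 0.024; 38 4 0 0.024; 38 4 0 0.024; 38 3 0 0.024; 0 0 0 0; 0 0 0 0"}}

```text
clock: 26.85
eef_pos: [0.4442, 0.1827, 0.1258]
tcp_rot: [0.728, 0.686, -0.001, 0.0]
force: [0.9, 0.8, -3.6]
opening: 0.357
finger_force: 64.7
```

Run:
```python
from h import *
tilt1("red")
plan(pt(BAY[3],BY,0,-17),46,BY,4)
```

```text
ends along [-62.8  56.5] z-TCP [40.2  2.6] len 125.1 tilt 17.5 mid -3.2 21.4 clock 26.85 TCP [444.2 182.7 125.8] yaw -3.38 F [ 0.9  0.8 -3.6]
1.0 -0.1 20.0 -0.001; 1.0 -0.1 20.0 -0.001; 1.0 -0.1 20.0 -0.001; 1.0 -0.1 20.0 -0.001
```

>>> {"fn": "drive_tool", "kwargs": {"increments": "1 0 25 0; 1 0 25 0; 1 0 18 0; 0 0 9 0; 0 0 4 0; 0 0 0 0; 0 0 0 0"}}

```text
clock: 27.6
eef_pos: [0.4446, 0.1861, 0.0462]
tcp_rot: [0.728, 0.686, 0.001, 0.0]
force: [0.2, 0.6, -2.1]
opening: 0.35
finger_force: 64.8
```

Run:
```python
from h import *
o,p,m,y=state();print(o["clock"],p,o["force"])
b=cams.snapshot("scene")[205:305,330:460]
cv2.imwrite("pics/t7.png",cv2.resize(b,None,fx=4,fy=4,interpolation=cv2.INTER_CUBIC)[:,:,::-1])
```

```text
27.6 [444.61185438 186.09967505  46.16221189] [ 0.17256486  0.59129612 -2.07719434]
```

View pics/t7.png

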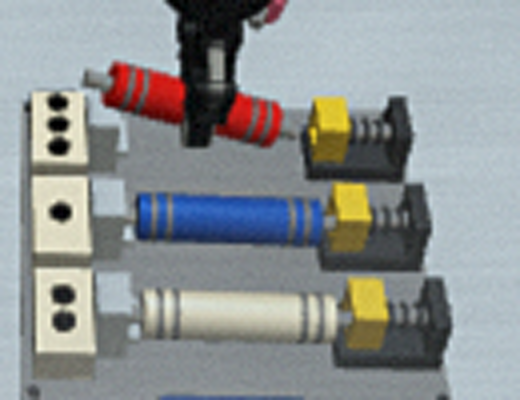

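Red's low stub (290,133) faces the bay 3 cup mouth (310,135), and blue and white both lie home. That was the last picture, so I'll continue on measurements.

>>> {"fn": "drive_tool", "kwargs": {"increments": "5 0 2 0; 5 0 0 0; 5 0 0 0; 3 0 0 0; 3 0 0 0; 2 0 0 0; 0 0 0 0"}}

```text
clock: 28.35
eef_pos: [0.4451, 0.2089, 0.0433]
tcp_rot: [0.728, 0.686, -0.0, 0.0]
force: [-0.1, -3.7, -1.9]
opening: 0.356
finger_force: 64.7
```

>>> {"fn": "drive_tool", "kwargs": {"increments": "3 0 0 0; 3 0 0 0; 3 0 0 0; 0 0 0 0"}}

```text
clock: 28.75
eef_pos: [0.4455, 0.2172, 0.0432]
tcp_rot: [0.728, 0.686, -0.001, 0.001]
force: [0.6, -7.0, -0.1]
opening: 0.36
finger_force: 64.7
```

>>> {"fn": "drive_tool", "kwargs": {"increments": "3 0 0 0; 0 0 4 0; 0 0 4 0; 0 0 4 0; 0 0 3 0; 0 0 0 0"}}

```text
clock: 29.35
eef_pos: [0.4462, 0.2199, 0.0287]
tcp_rot: [0.728, 0.685, -0.0, 0.001]
force: [-0.3, -8.8, 4.1]
opening: 0.355
finger_force: 64.6
```

>>> {"fn": "drive_tool", "kwargs": {"increments": "0 0 3 0; 0 0 3 0; 0 0 2 0; 0 0 0 0"}}

```text
clock: 29.75
eef_pos: [0.4461, 0.219, 0.021]
tcp_rot: [0.728, 0.685, -0.001, 0.002]
force: [-0.8, -11.0, 5.4]
opening: 0.354
finger_force: 65.4
```

```bash
python3 -c "
from h import *
tilt1('red')"
```

```text
ends along [-65.1  54.4] z-TCP [22.8 19.1] len 119.6 tilt 1.8 mid -5.4 20.9 clock 29.75 TCP [446.1 219.   21. ] yaw -3.48 F [ -0.8 -11.    5.4]
```

>>> {"fn": "drive_tool", "kwargs": {"increments": "0 0 1 0; -3 0 0 0; -3 0 0 0; -3 0 0 0; -2 0 0 0; 0 0 0 0"}}

```text
clock: 30.4
eef_pos: [0.4455, 0.2097, 0.0192]
tcp_rot: [0.728, 0.686, -0.0, 0.0]
force: [1.5, -4.4, 0.9]
opening: 0.354
finger_force: 64.8
```

>>> {"fn": "drive_tool", "kwargs": {"increments": "-1 0 0 0; 0 0 0 0; 0 0 0 0", "hand": 0.3}}

```text
clock: 30.7
eef_pos: [0.4449, 0.2098, 0.0192]
tcp_rot: [0.727, 0.686, 0.0, -0.0]
force: [-1.0, -0.6, -1.0]
opening: 0.647
finger_force: 0.0
```

>>> {"fn": "drive_tool", "kwargs": {"increments": "0 0 -20 0; 0 0 -45 0; 0 0 -45 0; 0 0 -40 0; -45 -10 0 0; -45 -10 0 0; -45 0 0 0; -45 0 0 0; -40 0 0 0; 0 0 0 0"}}

```text
clock: 31.7
eef_pos: [0.4117, -0.0126, 0.1694]
tcp_rot: [0.73, 0.684, -0.0, 0.0]
force: [1.3, 0.7, -0.6]
opening: 0.654
finger_force: 0.0
```

Run:
```python
from h import *
home("red",3);home("cream",2);t,s=home("blue",1)
# shadow/height check: triangulate body ends of red and blue
for col,b in(("red",3),("blue",1),("cream",2)):
    P=np.array([*BAY[b],38])/1e3; W=[]
    for n in("top","scene"):
        r=proj(n,[P])[0];W.append((int(r[0]-32),int(r[0]+32),int(r[1]-10),int(r[1]+10)))
    tilt(col,*W)
```

```text
top mid [441.5 203.1  38. ] len 119.5 home (444.7, 203)
scene mid [442.9 203.4  38. ] len 119.4 home (444.7, 203)
top mid [605.  193.8  38. ] len 119.2 home (603.2, 194)
scene mid [599.6 194.3  38. ] len 119.5 home (603.2, 194)
top mid [522.9 198.6  38. ] len 121.6 home (524, 198.5)
scene mid [522.2 199.   38. ] len 122.0 home (524, 198.5)
red ends [437.2 143.7  37.2] [446.9 263.3  36.9] res 0.8 0.1 len 120.0 tilt 0.1 yaw -4.7
blue ends [517.  138.2  37.6] [528.5 259.   39.8] res 0.1 0.5 len 121.4 tilt -1.0 yaw -5.4
cream ends [598.4 133.8  43. ] [608.6 252.1  43.8] res 0.2 0.2 len 118.8 tilt -0.4 yaw -4.9
```

All three are level, at axis height and at their home positions. White's 5 mm offset between the two views was already there in the tray. I'm handing in.

```bash
python3 -c "
from bench import arm
print(arm.finish_job())"
```

```text
the job is handed in; nothing more can be done
None
```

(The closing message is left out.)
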